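# Dial in the coffee grinder and hang up its burr key

## Robot

A 7-joint arm with a two-finger parallel gripper is mounted at the origin on the work surface. World frame = base frame: x ahead of the robot, y to its left, z up, the work surface at z = 0. Lengths are in mm, angles in rad, forces in N, time in s.
With the tool pointing down it reaches from about 400 to 875 mm from the base axis. Payload 4.4 kg.
Tool frame: the origin (TCP) lies at the very end of the fingers, on their centre line; the grasp point (between the pads) lies 19 mm behind it; z points along the fingers, y is the line along which they close (so a half turn about z gives the same grasp; the last joint's range is limited). The gripper opens to 85 mm and grips with 20 to 120 N. Pads are 22 mm wide; open, the fingers measure 114 mm over their backs; the gripper's body (76 mm by 85 mm) begins 54 mm behind the grasp point. The pads swing forward as they close: fully open they stand 13 mm farther back than shut.
Start: joints at [-1.41, 0.628, 0.038, 1.517, -0.027, 0.996, -0.02], TCP at [146.134, 633.374, 231.313] pointing down, gripper open.
Joint ranges: [-3.06, 3.06], [-0.37, 2.12], [-1.25, 1.32], [0.18, 2.47], [-1.1, 4.24], [0.23, 1.98], [-2.94, 2.94]. Speed limits (rad/s): [2.57, 2.57, 3.14, 3.14, 3.14, 3.14, 3.14].

## Interface

Orientations are given as [roll, pitch, yaw] about the fixed x, y, z axes, in that order (R = Rz(yaw) Ry(pitch) Rx(roll)).
In Python, from cell import status, get_image, ctrl, models gives the robot as it stands.
- The arm moves only by the shell command python3 -m handwheel 'ROWS' [OPENING]. ROWS is JSON, a list of rows, each an object with "delta_pos": the shift along the world's x, y, z in cm, a list of three; "yaw": the turn about the world's z in rad. A call has 1 to 10 rows; each row shifts and turns the commanded pose from where the row before left it; what a row does not reach is not made up. A row lasts 1/12 s, in which the tool goes at most 41.7 mm and 7.16 degrees, less where a joint would pass 70% of its speed; a pose out of reach is approached as far as the arm can. A call is refused whole if a number of a shift passes 4.17 or a number of a turn 0.125, either way. A call with a gripper value outside its range is refused whole. OPENING is the opening, from -1 (shut) to 1 (fully open), set as the call begins (- or left out, the last holds). The fingers move at their own pace and stop on an object; the grip force is fixed at half the most. Time passes only in rows, so rows that do not move let the fingers close. It gives the time, the measured TCP pose, the force, the opening and the grip force at its end, in the units of the state.
- status.read_state(): the state, without advancing time (a new reading comes with each control period).
- get_image(name): name is "scene" or "top" or "wrist"; returns a dict with "color" (384x512x3 uint8, red, green, blue), "z_map" (384x512 float32, mm along the optical axis (not along the pixel's ray), 0 where there is no reading), "fx", "fy", "cx", "cy" (pixels), "position" and "rotation" of the camera in the world; the wrist camera has in their place "hand_eye" (4x4, takes a point from camera to tool coordinates, whose origin is the TCP and whose axes are the flange's). Camera axes: x right, y up, looking along -z (the intrinsics and any distortion apply to the point x, -y, -z); pixel columns grow to the right and rows downward; lengths in mm; the calibration is good to about 2 mm. A picture is of the moment at which its call begins: read the wrist's pose just before it.
- ctrl.finish_job(): hands the job in; it is judged then, once.
Trained networks look in a picture, given as the dict that the camera call returned (one of the last four; its "shot" number tells which), for a name from the list of things; names that differ only in an ending like _2 or _b are one class to them, and where a whole thing is asked for, a point or a joint stands for the part that bears it (a point fixed in the world has none). Each returns a list of dicts, best first, with "score" (0 to 1); they miss things now and then, are a little off and sometimes report something else, mostly with a low value. They report only what shows in the picture. A call takes as long as a camera call. They do not tell look-alikes from the thing itself.
- models.boxes_of(picture, name): "rect" ([left, top, right, bottom] in pixels, round what is visible of it).
The state is a dict: "clock": time; "qpos": joint angles; "qd": joint speeds; "tau": joint torques, N m; "eef_pos": TCP position; "tool_rot": TCP orientation; "force": force on the tool from outside, world axes, zero at the start; "torque": the same for the moment, N m; "width": finger opening in mm; "gripper_force": force on a finger pad.
Only numpy, scipy, OpenCV 4.12 (cv2) and the standard library are available. Lean on these libraries where they do the work, as an engineer would, in place of code of your own. Each camera call takes 0.05 s, during which the arm holds its last target. There are 200 camera calls.

## Task

Put the coffee grinder back into service: first turn its dial until the white pointer stands at the red mark, then hang the orange burr key by its ring on the brass peg of the wooden tool stand, so that it hangs there still when you have let go of it. The dial must stay at the mark, and the cup, saucer, milk jug and sugar jar must stay where they stand.

Things in the scene. Friction and masses are not known exactly. Their poses are not given: they have to be found in the camera images.
- grinder: Grey grinder, fixed, 160 mm wide (y). Origin on the table under the centre of the dial face; x from its front to its back, z up. The face (centre 130 mm up, 150 mm long) rises towards the back at 30 deg, so its outward normal leans 30 deg from vertical towards -x. Behind it a housing from x 75 to 195 mm, 200 mm tall, and on that the hopper (radius 58 mm, at x 135 mm) up to 292 mm.
- dial (a joint): Angle of the dial (rad), about the outward normal of the sloping face: grows counter-clockwise as seen looking at the face. At 0 the white pointer points straight up the slope, towards the hopper. Stops at -2.7 and 2.7. It turns with light friction (0.06 N m) and stays where it is left.
- mark (a joint): Angle (rad) at which the red mark stands round the dial, same zero and sense as joint dial: the dial is right when the two are equal. The mark is printed flat and cannot be moved by the robot.
- dial_grip (a point): Point on the dial's axis at the height to grip, 21 mm out from the sloping face. The dial is a round black knurled grip, diameter 46 mm, from 8 to 34 mm out from the face, on a dark steel skirt of diameter 74 mm (3 to 8 mm out). White line on top and on the skirt: the pointer.
- dial_pointer (a point): Outer end of the white pointer on the dial's skirt, 37 mm from the dial's axis and 6 mm out from the face.
- dial_mark (a point): Point at the inner end of the red mark (6 mm wide, 16 mm long, on the black plate round the dial), 37 mm from the dial's axis and 6 mm out from the face: where the pointer's end must come.
- stand: Wooden tool stand, fixed: base 130 x 120 x 14 mm (from x -45 to 85 mm), post 26 mm wide (y), 14 mm deep, 230 mm tall, front face at x = 25 mm. Origin on the table below the bend of the peg; x from front to back, z up. The brass peg, 10 mm thick, comes level out of the post for 25 mm, then bends up: its 60 mm long free part leans 28 deg from vertical towards -x.
- peg_root (a point): The bend of the peg, on its axis, 200 mm above the table and 25 mm in front of the post: foot of the rising part.
- peg_tip (a point): Free end of the peg, 60 mm along the rising part from the bend.
- key: Burr key (loose, about 90 g), lying flat: orange handle 100 mm long (its x), 18 mm wide (y), 14 mm thick (z), steel ring at the +x end and open jaw (24 mm wide) at the -x end, 78 mm from the middle. Origin at the middle of the handle's underside; close to the centre of mass.
- key_eye (a point): Centre of the key's ring, 69 mm from the handle's middle along +x and 7 mm above its underside. Ring: hole 28 mm, outside 44 mm, 8 mm thick (3 to 11 mm above the underside), axis along the key's z.
- sugar_jar: Bystander: amber glass jar with steel lid, radius 32 mm, 75 mm tall. Origin at the centre of its underside.
- milk_jug: Bystander: steel milk jug with a handle at its +y, radius 34 mm, 70 mm tall. Origin at the centre of its underside.
- saucer: Bystander: white saucer, radius 72 mm, 18 mm tall. Origin at the centre of its underside.
- cup: Bystander: white cup with handle, standing on the saucer, radius 43 mm, 62 mm tall. Origin at the centre of its underside.
Things that resemble listed ones, but are neither listed nor needed, are in the scene too. Of the things like the key, leave any that is black; of the rest the larger one is meant.

How it is judged (in metres and radians):
On the way, in this order (a step that is already met when the one before it is completed fails the run):
1. the dial's pointer stands at the red mark (within 5 mm at its end) (distance between dial_pointer and dial_mark below 0.005 m), for 0.2 s.
2. the key hangs still by its ring on the peg, let go of (distance between key_eye and peg_root below 0.045 m and height (world z) of key_eye above 0.17 m and height (world z) of key above 0.08 m and linear speed of key below 0.1 m/s and contact force between the fingers and key below 0.05 N), for 0.2 s.
At the end, for the whole second after the job is handed in: The pointer's end is within 5 mm of the red mark's point and the dial at rest; the key hangs by its ring on the peg: ring centre within 45 mm of the peg's root and over 170 mm above the table, handle middle over 80 mm, hanging still (under 0.1 m/s), released (all of step 2 and distance between dial_pointer and dial_mark below 0.005 m and velocity of joint dial between -0.05 and 0.05 rad/s); the robot touches nothing.
It fails at once if the sugar jar is shifted by more than 30 mm (distance of sugar_jar from where it was at the start of the episode above 0.03 m).
It fails at once if the milk jug is shifted by more than 30 mm (distance of milk_jug from where it was at the start of the episode above 0.03 m).
It fails at once if the saucer is shifted by more than 30 mm (distance of saucer from where it was at the start of the episode above 0.03 m).
It fails at once if the cup is shifted by more than 30 mm (distance of cup from where it was at the start of the episode above 0.03 m).
It also fails if it takes over 72 s, if anything falls off the work surface, if the arm or the gripper's body presses on something with over 40 N, if the wrist force passes 120 N, or if a joint passes its speed limit or range.

## Working session

There is one attempt and no reset: what is moved stays moved. The work goes in short steps, Python scripts to look and compute and a shell command to move; the robot and the scene stay as the last step left them, time stands still between calls to the robot, and variables do not carry over. Pictures are saved under pics/ and viewed, at most 10 in all, crops included, and the job is handed in when it is done.

```bash
ls; mkdir -p pics
cat > h.py <<'E'
import numpy as np, cv2
from cell import status, get_image, ctrl, models
from scipy.spatial.transform import Rotation as R
def save(p,n): cv2.imwrite('pics/'+n,cv2.cvtColor(p['color'],cv2.COLOR_RGB2BGR))
def pose(p,st=None):
    if 'hand_eye' in p:
        H=np.array(p['hand_eye']); T=np.eye(4); T[:3,:3]=R.from_euler('xyz',st['tool_rot']).as_matrix(); T[:3,3]=st['eef_pos']
        return T@H
    T=np.eye(4); T[:3,:3]=np.array(p['rotation']).reshape(3,3); T[:3,3]=p['position']; return T
def cloud(p,st=None):
    T=pose(p,st); z=p['z_map'].astype(float); v,u=np.mgrid[:z.shape[0],:z.shape[1]]
    c=np.stack([(u-p['cx'])/p['fx']*z,-(v-p['cy'])/p['fy']*z,-z],-1)
    w=c@T[:3,:3].T+T[:3,3]; w[z==0]=np.nan; return w
def proj(p,X,st=None):
    T=pose(p,st); c=(np.asarray(X,float)-T[:3,3])@T[:3,:3]
    return np.stack([p['cx']+p['fx']*c[...,0]/-c[...,2],p['cy']-p['fy']*c[...,1]/-c[...,2]],-1)
E
python3 - <<'E'
from h import *
s=status.read_state(); print(s)
for n in ['scene','top']:
    p=get_image(n); save(p,n+'0.png'); w=cloud(p); np.save(n+'0.npy',w)
    print(n,{k:p[k] for k in p if k not in('color','z_map')})
    for o in ['grinder','dial','stand','peg_tip','key','key_eye','sugar_jar','milk_jug','saucer','cup']:
        for b in models.boxes_of(p,o)[:3]:
            l,t,r,bb=b['rect']; m=w[int(t+bb)//2,int(l+r)//2]; print(o,np.round(b['rect']),round(b['score'],2),np.round(m))
a=cv2.imread('pics/scene0.png');
E
```

```text
pics
{'clock': 0.0, 'qpos': array([-1.40978099,  0.62934572,  0.03846184,  1.51837039, -0.02698581,
        0.99629393, -0.02001572]), 'qd': array([ 0.00043458, -0.00165415, -0.001296  ,  0.00107259, -0.00195682,
       -0.00103257,  0.00087721]), 'tau': array([-1.15976542e-03, -5.63409054e+01,  1.22619811e+00, -1.93444330e+01,
        1.10796152e-02,  1.06163911e-02,  7.76333877e-06]), 'eef_pos': array([146.01590689, 632.74602835, 230.38895731]), 'tool_rot': array([-3.13969444e+00,  4.87276889e-05,  2.91475322e+00]), 'force': array([ 0.55603275,  0.06062535, -0.17633662]), 'torque': array([-0.01467388, -0.0159259 ,  0.00209709]), 'gripper_force': 0.0, 'width': 85.44878907839365}Traceback (most recent call last):
  File "<stdin>", line 4, in <module>
  File "h.py", line 11, in cloud
    T=pose(p,st); z=p['z_map'].astype(float); v,u=np.mgrid[:z.shape[0],:z.shape[1]]
  File "h.py", line 9, in pose
    T=np.eye(4); T[:3,:3]=np.array(p['rotation']).reshape(3,3); T[:3,3]=p['position']; return T
                          ~~~~~~~~~~~~~~~~~~~~~~~~~~~~~~~^^^^^
ValueError: cannot reshape array of size 3 into shape (3,3)
```

View pics/scene0.png

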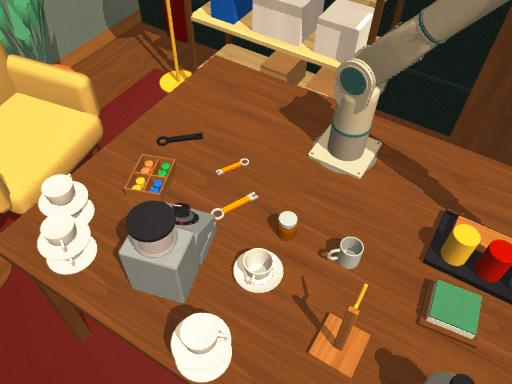

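```bash
sed -i "s/T\[:3,:3\]=np.array(p\['rotation'\]).reshape(3,3)/T[:3,:3]=R.from_euler('xyz',p['rotation']).as_matrix()/" h.py
python3 - <<'E'
from h import *
for n in ['scene','top']:
    p=get_image(n); save(p,n+'0.png'); w=cloud(p); np.save(n+'0.npy',w)
    print(n,{k:p[k] for k in p if k not in('color','z_map')})
    for o in ['grinder','dial','stand','peg_tip','key','key_eye','sugar_jar','milk_jug','saucer','cup']:
        for b in models.boxes_of(p,o)[:3]:
            l,t,r,bb=b['rect']; m=w[int(t+bb)//2,int(l+r)//2]; print(o,np.round(b['rect']),round(b['score'],2),np.round(m))
E
```

```text
scene {'fx': 447.76536253725317, 'fy': 447.76536253725317, 'cx': 254.38138909694402, 'cy': 188.5716416592861, 'position': array([1172.05011054,  314.15618662, 1146.11832881]), 'rotation': array([ 0.70496565, -0.01673747,  2.12345492]), 'shot': 2}
grinder [115. 199. 217. 300.] 0.7 [ 779. -161.  233.]
dial [173. 202. 194. 223.] 0.5 [ 627. -234.  160.]
stand [311. 285. 368. 378.] 0.63 [686. 273. 111.]
peg_tip [310. 285. 373. 380.] 0.79 [688. 278. 116.]
peg_tip [215. 193. 257. 215.] 0.31 [ 431. -194.   13.]
key [211. 194. 251. 221.] 0.85 [ 450. -201.   14.]
key [160. 133. 204. 146.] 0.7 [ 278. -527.    9.]
key [217. 156. 250. 172.] 0.42 [ 270. -309.   -2.]
key_eye [213. 192. 257. 217.] 0.68 [ 431. -194.   13.]
key_eye [160. 134. 203. 147.] 0.67 [ 280. -530.    4.]
key_eye [218. 159. 247. 176.] 0.43 [ 297. -295.    9.]
sugar_jar [275. 214. 296. 241.] 0.56 [458.   1.  65.]
milk_jug [328. 237. 364. 271.] 0.67 [450. 193.  73.]
saucer [235. 252. 288. 294.] 0.73 [598.   5.  12.]
cup [244. 249. 274. 289.] 0.98 [596.  -6.  16.]
top {'fx': 472.98400494500726, 'fy': 472.98400494500726, 'cx': 259.5
[... 261 characters left out ...]
79 [ 616. -242.  163.]
stand [109. 120. 160. 168.] 0.61 [672. 286.  36.]
key [283. 195. 305. 244.] 0.81 [ 431. -207.   -0.]
key [386. 245. 426. 291.] 0.77 [ 275. -537.   15.]
key [311. 245. 336. 284.] 0.49 [ 292. -291.   -3.]
key_eye [387. 247. 428. 293.] 0.8 [ 269. -540.   13.]
key_eye [314. 251. 338. 286.] 0.64 [ 280. -298.   12.]
key_eye [275. 191. 306. 246.] 0.55 [ 433. -194.   14.]
sugar_jar [217. 210. 239. 232.] 0.92 [421.  -8.  73.]
sugar_jar [204. 146. 252. 191.] 0.63 [594.  -5.  14.]
milk_jug [149. 208. 180. 239.] 0.69 [427. 196.  -2.]
saucer [203. 144. 253. 189.] 0.83 [602.  -1.   7.]
saucer [109. 120. 161. 169.] 0.72 [672. 286.  36.]
cup [214. 145. 242. 179.] 0.66 [615.  -5.   8.]
```

View pics/top0.png

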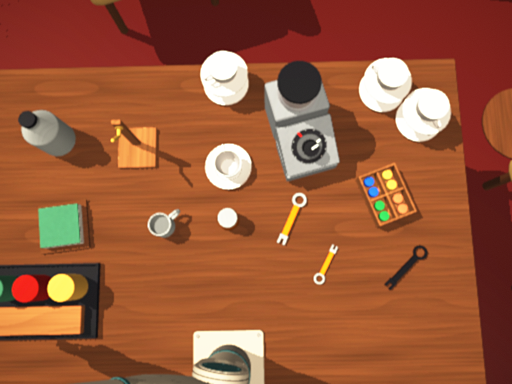

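```bash
cat > m.py <<'E'
from h import *
from scipy.ndimage import label
w=np.load('top0.npy'); c=cv2.cvtColor(cv2.imread('pics/top0.png'),cv2.COLOR_BGR2HSV).astype(int)
ws=np.load('scene0.npy'); cs=cv2.cvtColor(cv2.imread('pics/scene0.png'),cv2.COLOR_BGR2HSV).astype(int)
def big(m): l,n=label(m); return [l==i for i in range(1,n+1)]
# key
for nm,W,C,roi in [('top',w,c,(270,320,185,250)),('scene',ws,cs,(205,262,185,225))]:
    m=np.zeros(W.shape[:2],bool); m[roi[2]:roi[3],roi[0]:roi[1]]=1
    o=m&(C[...,1]>170)&(C[...,2]>180)&(C[...,0]>14)&(C[...,0]<30)
    P=W[o]; P=P[(P[:,2]>4)]; (cx,cy),(a,b),th=cv2.minAreaRect(P[:,:2].astype(np.float32)); print(nm,'handle n',len(P),np.round([cx,cy,a,b,th,np.nanmedian(P[:,2])],1))
    d=np.linalg.svd(P[:,:2]-P[:,:2].mean(0))[2][0]; print(' dir',d,np.degrees(np.arctan2(*d[::-1])),P.mean(0))
# grinder + stand
G=w[100:185,250:350].reshape(-1,3); 
for W,n in[(w,'top'),(ws,'scene')]:
    A=W.reshape(-1,3); A=A[np.isfinite(A).all(1)]
    h=A[(A[:,0]>650)&(A[:,0]<900)&(A[:,1]>-360)&(A[:,1]<-80)&(abs(A[:,2]-200)<5)]
    if len(h): print(n,'housing',len(h),h.mean(0),cv2.minAreaRect(h[:,:2].astype(np.float32)))
    h=A[(A[:,0]>580)&(A[:,0]<800)&(A[:,1]>180)&(A[:,1]<380)&(abs(A[:,2]-14)<5)]
    print(n,'base',len(h),cv2.minAreaRect(h[:,:2].astype(np.float32)),cv2.boxPoints(cv2.minAreaRect(h[:,:2].astype(np.float32))))
    for lo,hi in[(30,100),(100,180),(195,215),(215,228),(228,236),(236,262)]:
        h=A[(A[:,0]>580)&(A[:,0]<800)&(A[:,1]>180)&(A[:,1]<400)&(A[:,2]>lo)&(A[:,2]<hi)]
        if len(h): print(n,lo,hi,len(h),h.mean(0).round(),h.min(0).round(),h.max(0).round())
E
python3 m.py
python3 - <<'E'
import cv2,numpy as np
a=cv2.imread('pics/top0.png');b=cv2.imread('pics/scene0.png')
r=lambda x:cv2.resize(x,(390,300),interpolation=cv2.INTER_CUBIC)
cv2.imwrite('pics/c0.png',np.vstack([np.hstack([r(a[130:165,286:332]),r(a[110:175,100:185])]),np.hstack([r(b[195:230,165:210]),r(b[280:380,300:430])])]))
E
```

```text
top handle n 174 [ 427.6 -194.5   17.6   93.7   65.2   12.8]
 dir [-0.90594545  0.42339442] 154.950922393207 [ 427.02930966 -194.35653277   12.93517673]
scene handle n 155 [ 428.1 -193.8   22.7   96.7   66.6   13.5]
 dir [ 0.90773942 -0.41953443] -24.805197569161887 [ 428.70222945 -193.74443931   13.23575358]
top housing 765 [ 732.81548198 -198.8743756   199.1214675 ] ((755.1055908203125, -212.91122436523438), (119.8405990600586, 158.0854034423828), 13.927775382995605)
top base 1119 ((681.5857543945312, 275.9923400878906), (133.2964630126953, 184.44969177246094), 76.24830627441406) [[576.16125 233.17776]
 [755.3237  189.33139]
 [787.01025 318.80692]
 [607.8478  362.6533 ]]
top 30 100 75 [675. 279.  67.] [672. 269.  30.] [687. 298.  99.]
top 100 180 95 [675. 279. 139.] [671. 269. 100.] [685. 296. 180.]
top 195 215 72 [666. 281. 206.] [643. 270. 196.] [685. 295. 215.]
top 215 228 36 [668. 282. 223.] [634. 270. 217.] [686. 297. 228.]
top 228 236 38 [676. 282. 230.] [628. 270. 228.] [686. 296. 234.]
top 236 262 20 [624. 282. 247.] [617. 278. 236.] [631. 287. 256.]
scene housing 1016 [ 772.3232699  -184.54003845  199.30230001] ((759.25244140625, -210.8475341796875), (119.84747314453125, 159.47007751464844), 15.414544105529785)
scene base 1924 ((669.1263427734375, 283.6174621582031), (131.64122009277344, 119.53577423095703), 0.10193414986133575) [[603.1995  343.26816]
 [603.4122  223.73257]
 [735.05316 223.96677]
 [734.8405  343.50235]]
scene 30 100 131 [687. 284.  66.] [681. 271.  30.] [689. 297. 100.]
scene 100 180 178 [687. 284. 141.] [678. 271. 100.] [689. 297. 180.]
scene 195 215 83 [670. 284. 206.] [640. 272. 196.] [689. 296. 215.]
scene 215 228 70 [672. 285. 223.] [635. 271. 215.] [689. 297. 228.]
scene 228 236 68 [671. 284. 230.] [631. 271. 228.] [690. 296. 235.]
scene 236 262 42 [628. 284. 246.] [618. 279. 236.] [635. 288. 255.]
```

View pics/c0.png

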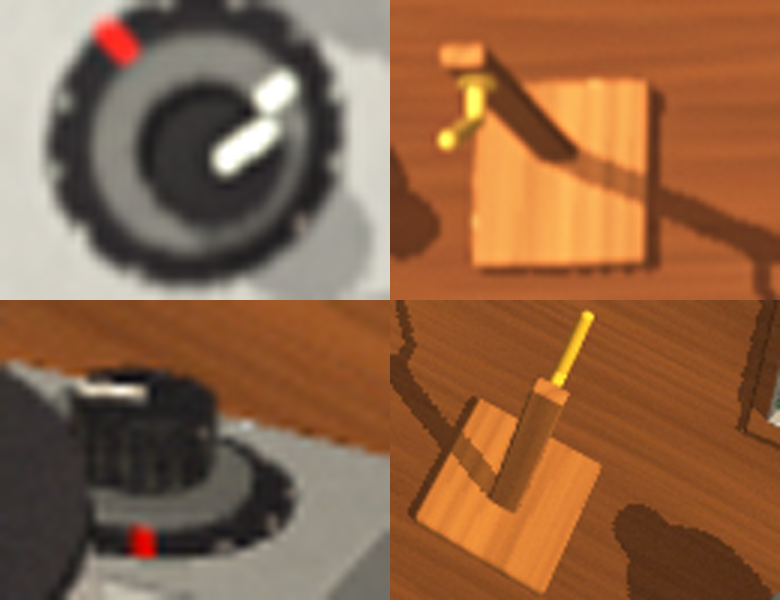

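```bash
cat > dial.py <<'E'
from h import *
YAW=np.radians(14.6); GX=np.array([np.cos(YAW),np.sin(YAW),0]); GY=np.array([-np.sin(YAW),np.cos(YAW),0]); GZ=np.array([0,0,1.])
O=np.array([757,-212,0.])-135*GX
up=GX*np.cos(np.pi/6)+GZ*.5; N=-GX*.5+GZ*np.cos(np.pi/6); C=O+130*GZ
def hit(p,uv,h,st=None):
    T=pose(p,st); d=np.stack([(uv[:,0]-p['cx'])/p['fx'],-(uv[:,1]-p['cy'])/p['fy'],-np.ones(len(uv))],-1)@T[:3,:3].T
    s=((C+h*N-T[:3,3])@N)/(d@N); return T[:3,3]+s[:,None]*d
def angles(p,st=None,off=(0,0)):
    hsv=cv2.cvtColor(p['color'],cv2.COLOR_RGB2HSV).astype(int)
    v,u=np.mgrid[:384,:512]; uv=np.stack([u.ravel(),v.ravel()],-1).astype(float); H=hsv.reshape(-1,3)
    out={}
    for n,h,m,r0,r1 in[('mark',3,((H[:,0]<6)|(H[:,0]>174))&(H[:,1]>180)&(H[:,2]>150),33,58),('pointer_skirt',8,(H[:,1]<40)&(H[:,2]>215),25,38),('pointer_top',34,(H[:,1]<40)&(H[:,2]>215),3,24)]:
        X=hit(p,uv,h,st)-(C+h*N); a=X@up-off[0]; b=X@GY-off[1]; r=np.hypot(a,b); k=m&(r>r0)&(r<r1)
        out[n]=(k.sum(),np.round(np.degrees(np.arctan2(b[k].mean(),a[k].mean())),1),np.round(r[k].mean(),1)) if k.any() else None
    # knob/skirt centre check: dark pixels on the plate
    print(out,'grip',C+21*N); return out
if __name__=='__main__':
    p=get_image('top'); angles(p)
    b=models.boxes_of(p,'dial'); print([x['rect'] for x in b][:1], proj(p,C+8*N),proj(p,C+34*N))
    p=get_image('scene'); angles(p)
    print(proj(p,C+8*N),proj(p,C+34*N),proj(p,C+21*N),[x['rect'] for x in models.boxes_of(p,'dial')][:1])
E
python3 dial.py
python3 -m handwheel '[{"delta_pos":[1.96,-3.67,0]},{"delta_pos":[1.96,-3.67,0]},{"delta_pos":[1.96,-3.67,0]},{"delta_pos":[1.96,-3.67,0]},{"delta_pos":[1.96,-3.67,0]},{"delta_pos":[1.96,-3.67,0]},{"delta_pos":[1.96,-3.67,0]},{"delta_pos":[1.96,-3.67,0]}]' 1
python3 -c "
from h import *; print(status.read_state()['qpos'].round(2))"
```

```text
{'mark': (np.int64(14), np.float64(22.4), np.float64(45.6)), 'pointer_skirt': (np.int64(14), np.float64(-70.3), np.float64(31.1)), 'pointer_top': (np.int64(21), np.float64(-67.6), np.float64(13.8))} grip [ 616.19831569 -248.67609162  148.18653348]
[[295.4, 134.1, 322.8, 158.6]] [308.71831009 147.14153578] [310.77188674 149.33050597]
{'mark': (np.int64(6), np.float64(24.8), np.float64(47.8)), 'pointer_skirt': None, 'pointer_top': (np.int64(2), np.float64(-72.2), np.float64(10.2))} grip [ 616.19831569 -248.67609162  148.18653348]
[181.17513596 213.86752405] [182.14592527 205.45611689] [181.65878225 209.67696919] [[172.0, 203.1, 195.6, 220.6]]
[-1.41  0.63  0.04  1.52 -0.03  1.   -0.02]schema error: expected keys delta_pos, yaw
```

```bash
python3 -m handwheel '[{"delta_pos":[1.96,-3.67,0],"yaw":0},{"delta_pos":[1.96,-3.67,0],"yaw":0},{"delta_pos":[1.96,-3.67,0],"yaw":0},{"delta_pos":[1.96,-3.67,0],"yaw":0},{"delta_pos":[1.96,-3.67,0],"yaw":0},{"delta_pos":[1.96,-3.67,0],"yaw":0},{"delta_pos":[1.96,-3.67,0],"yaw":0},{"delta_pos":[1.96,-3.67,0],"yaw":0}]' 1
python3 -c "
from h import *; print(status.read_state()['qpos'].round(2))"
```

```text
clock: 2.02
eef_pos: [303.6, 338.1, 231.6]
tool_rot: [3.141, 0.0, 2.915]
force: [1.2, 0.3, -0.2]
width: 85.5
gripper_force: 0.0
[-0.94  0.35  0.05  2.04 -0.03  0.75  0.47]
```

```bash
python3 -m handwheel '[{"delta_pos":[1.96,-3.67,0],"yaw":0},{"delta_pos":[1.96,-3.67,0],"yaw":0},{"delta_pos":[1.96,-3.67,0],"yaw":0},{"delta_pos":[1.96,-3.67,0],"yaw":0},{"delta_pos":[1.96,-3.67,0],"yaw":0},{"delta_pos":[1.96,-3.67,0],"yaw":0},{"delta_pos":[1.96,-3.67,0],"yaw":0},{"delta_pos":[1.96,-3.67,0],"yaw":0},{"delta_pos":[1.96,-3.67,0],"yaw":0},{"delta_pos":[1.96,-3.67,0],"yaw":0}]' 1
python3 -m handwheel '[{"delta_pos":[1.96,-3.67,0],"yaw":0},{"delta_pos":[1.96,-3.67,0],"yaw":0},{"delta_pos":[1.96,-3.67,0],"yaw":0},{"delta_pos":[1.96,-3.67,0],"yaw":0},{"delta_pos":[1.5,-1.8,0],"yaw":0},{"delta_pos":[0,0,0],"yaw":0}]' 1
python3 - <<'E'
from h import *; from dial import *
s=status.read_state(); print(s['qpos'].round(2),s['eef_pos'],s['tool_rot']); p=get_image('wrist'); save(p,'w1.png'); angles(p,s); print(proj(p,C+21*N,s),[x['rect'] for x in models.boxes_of(p,'dial')][:1])
E
```

```text
clock: 2.85
eef_pos: [499.7, -29.2, 231.6]
tool_rot: [3.141, 0.001, 2.915]
force: [1.5, 1.5, -0.7]
width: 85.5
gripper_force: 0.0
clock: 3.35
eef_pos: [594.3, -198.9, 231.2]
tool_rot: [-3.138, 0.004, 2.908]
force: [0.4, 0.0, 0.2]
width: 85.7
gripper_force: 0.0
[ 0.19  0.6   0.15  1.59 -0.1   0.96  1.7 ] [ 594.25445719 -198.92363222  231.17037422] [-3.13769594  0.00370996  2.90789039]
{'mark': None, 'pointer_skirt': (np.int64(149), np.float64(-77.8), np.float64(31.6)), 'pointer_top': (np.int64(221), np.float64(-61.5), np.float64(13.4))} grip [ 616.19831569 -248.67609162  148.18653348]
[199.13692844 244.00732386] [[162.3, 201.1, 254.9, 298.9]]
```

View pics/w1.png

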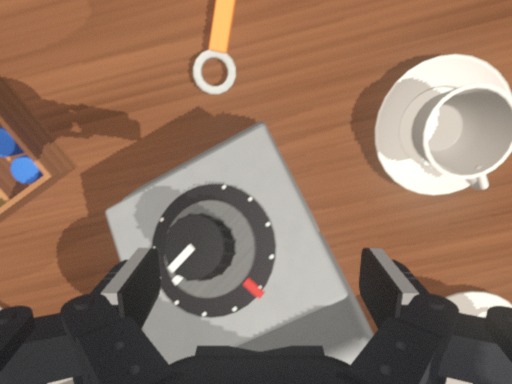

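Run:
```python
from h import *; from dial import *
s=status.read_state(); p=get_image('wrist')
for uv,h in [((214,250),2),((253,289),2),((194,246),34)]:
    X=hit(p,np.array([uv],float),h,s)[0]; e=X-(C+h*N); print(uv,X.round(1),'up,y',(e@up).round(1),(e@GY).round(1))
w=cloud(p,s); print(w[250,120:360:20].round(0).tolist()); print('knobtop',w[250,205].round(1), proj(p,C+34*N,s),proj(p,C+2*N,s))
```

```text
(214, 250) [ 626.8 -235.8  134. ] up,y 4.6 9.8
(253, 289) [ 655.4 -211.1  153.6] up,y 43.8 26.5
(194, 246) [ 609.7 -241.9  160.5] up,y 2.2 8.2
[[617.0, -318.0, 114.0], [571.0, -235.0, 251.0], [609.0, -268.0, 156.0], [611.0, -252.0, 160.0], [613.0, -238.0, 162.0], [619.0, -227.0, 154.0], [627.0, -214.0, 144.0], [632.0, -200.0, 141.0], [634.0, -185.0, 143.0], [636.0, -171.0, 147.0], [688.0, -148.0, 49.0], [717.0, -120.0, 1.0]]
knobtop [ 613.1 -234.6  163.3] [182.72206301 248.22055069] [201.04963688 249.9598927 ]
```

Run:
```python
from h import *; from dial import *
s=status.read_state(); print(s['clock'],s['eef_pos'],s['tool_rot'],abs(s['qd']).max()); p=get_image('wrist'); print(np.array(p['hand_eye']).round(3).tolist())
w=cloud(p,s)
hsv=cv2.cvtColor(p['color'],cv2.COLOR_RGB2HSV).astype(int)
ring=[w[v,u] for v in range(45,100) for u in range(185,245)if w[v,u,2]>6 and w[v,u,2]<20 and hsv[v,u,1]<60]; ring=np.array(ring); print('ring',len(ring),(ring.max(0)+ring.min(0))/2,cv2.minEnclosingCircle(ring[:,:2].astype(np.float32)))
m=np.isfinite(w[...,0])&(abs(w[...,2]-200)<6); h=w[m]; print('housing?',len(h),h.mean(0) if len(h) else 0)
t=np.load('top0.npy'); c=cv2.cvtColor(cv2.imread('pics/top0.png'),cv2.COLOR_BGR2HSV).astype(int)
r=np.array([t[v,u] for v in range(190,212) for u in range(288,312) if 5<t[v,u,2]<20 and c[v,u,1]<60]); print('top ring',len(r),cv2.minEnclosingCircle(r[:,:2].astype(np.float32)))
# table height check
print(np.nanmedian(w[20:60,60:180,2]))
```

```text
3.5 [ 591.86377967 -191.06315833  230.88771298] [ 3.14059729e+00 -1.41761393e-03  2.91520469e+00] 0.020704965568738888
[[-0.001, 0.963, 0.269, 67.97], [1.0, 0.001, 0.0, 1.007], [-0.0, 0.269, -0.963, -143.314], [0.0, 0.0, 0.0, 1.0]]
ring 879 [ 490.13001881 -222.23401128    9.76763637] ((490.1379089355469, -222.32492065429688), 21.969953536987305)
housing? 378 [ 686.40951283 -157.38420917  197.35207689]
top ring 78 ((490.1451721191406, -223.58082580566406), 21.766733169555664)
0.6102352939290085
```

Run:
```python
from h import *; from dial import *
s=status.read_state(); p=get_image('wrist'); save(p,'w2.png'); angles(p,s)
w=cloud(p,s); L=(w-C); n=L@N; a=L@up; b=L@GY
k=(abs(n-34)<2.5)&(np.hypot(a,b)<40); P=np.stack([a[k],b[k]],-1).astype(np.float32); print('knob top',k.sum(),cv2.minEnclosingCircle(P),np.median(n[k]))
k=(abs(n)<2)&(np.hypot(a,b)>62)&(np.hypot(a,b)<70); print('face n',k.sum(),np.median(n[k]))
k=(abs(n-5.5)<2)&(np.hypot(a,b)<45);P=np.stack([a[k],b[k]],-1).astype(np.float32); print('skirt',k.sum(),cv2.minEnclosingCircle(P))
print(models.boxes_of(p,'dial')[:1],proj(p,C+2*N,s),proj(p,C+34*N,s))
```

```text
{'mark': None, 'pointer_skirt': (np.int64(121), np.float64(-78.2), np.float64(31.5)), 'pointer_top': (np.int64(194), np.float64(-61.4), np.float64(12.3))} grip [ 616.19831569 -248.67609162  148.18653348]
knob top 2984 ((1.999890685081482, -0.39739784598350525), 23.91484260559082) 33.59612114701759
face n 4426 -0.35506985158612947
skirt 1402 ((0.4520195424556732, -0.48982223868370056), 44.637939453125)
[{'rect': [152.8, 204.4, 246.1, 303.9], 'score': 0.69}] [198.1425448  250.72211898] [179.56459856 249.03876264]
```

```bash
python3 -m handwheel '[{"delta_pos":[0.8,-1.9,0],"yaw":0.04},{"delta_pos":[0.8,-1.9,-0.5],"yaw":0.04},{"delta_pos":[0.9,-2.0,-1],"yaw":0},{"delta_pos":[0,0,-2.0],"yaw":0},{"delta_pos":[0,0,-1.5],"yaw":0},{"delta_pos":[0,0,0],"yaw":0},{"delta_pos":[0,0,0],"yaw":0},{"delta_pos":[0,0,0],"yaw":0}]' 1
```

```text
clock: 4.32
eef_pos: [618.0, -249.3, 182.5]
tool_rot: [-3.142, 0.001, 2.996]
force: [-0.1, 0.1, 0.1]
width: 85.8
gripper_force: 0.0
```

```bash
python3 -m handwheel '[{"delta_pos":[-0.1,0,-1.8],"yaw":0},{"delta_pos":[0,0,-1.2],"yaw":0},{"delta_pos":[0,0,-0.6],"yaw":0},{"delta_pos":[0,0,0],"yaw":0},{"delta_pos":[0,0,0],"yaw":0}]' 1
python3 -m handwheel '[{"delta_pos":[0,0,0],"yaw":0},{"delta_pos":[0,0,0],"yaw":0},{"delta_pos":[0,0,0],"yaw":0},{"delta_pos":[0,0,0],"yaw":0},{"delta_pos":[0,0,0],"yaw":0},{"delta_pos":[0,0,0],"yaw":0}]' -1
```

```text
clock: 4.73
eef_pos: [616.4, -249.9, 145.4]
tool_rot: [3.142, -0.0, 2.995]
force: [0.3, -0.3, -0.3]
width: 85.4
gripper_force: 0.0
clock: 5.23
eef_pos: [616.6, -250.8, 146.8]
tool_rot: [-3.141, 0.001, 2.995]
force: [-1.9, -0.6, 5.5]
width: 44.0
gripper_force: 59.1
```

```bash
python3 -m handwheel '[{"delta_pos":[0,0,0],"yaw":0.1},{"delta_pos":[0,0,0],"yaw":0.1},{"delta_pos":[0,0,0],"yaw":0.1},{"delta_pos":[0,0,0],"yaw":0.1}]'
python3 -m handwheel '[{"delta_pos":[0,0,0],"yaw":0.1},{"delta_pos":[0,0,0],"yaw":0.1},{"delta_pos":[0,0,0],"yaw":0.1},{"delta_pos":[0,0,0],"yaw":0.1},{"delta_pos":[0,0,0],"yaw":0}]'
sed -i 's/(H\[:,1\]>180)&(H\[:,2\]>150)/(H[:,1]>150)\&(H[:,2]>90)/' dial.py
python3 - <<'E'
from dial import *
s=status.read_state(); print(s['qpos'].round(2)); p=get_image('wrist'); save(p,'w3.png'); angles(p,s); p=get_image('top'); angles(p)
E
```

```text
clock: 5.57
eef_pos: [617.1, -250.6, 147.0]
tool_rot: [-3.14, 0.002, -2.885]
force: [-0.7, -0.7, 4.7]
width: 43.4
gripper_force: 66.2
clock: 5.98
eef_pos: [616.8, -250.5, 147.5]
tool_rot: [-3.14, 0.001, -2.486]
force: [-3.0, 2.5, 9.2]
width: 43.4
gripper_force: 74.7
[ 0.41  0.74 -0.12  1.55  0.1   0.86  2.48]
{'mark': (np.int64(177), np.float64(23.1), np.float64(43.2)), 'pointer_skirt': (np.int64(61), np.float64(-42.5), np.float64(30.2)), 'pointer_top': (np.int64(665), np.float64(-37.3), np.float64(13.7))} grip [ 616.19831569 -248.67609162  148.18653348]
{'mark': (np.int64(6), np.float64(25.2), np.float64(50.6)), 'pointer_skirt': None, 'pointer_top': None} grip [ 616.19831569 -248.67609162  148.18653348]
```

View pics/w3.png

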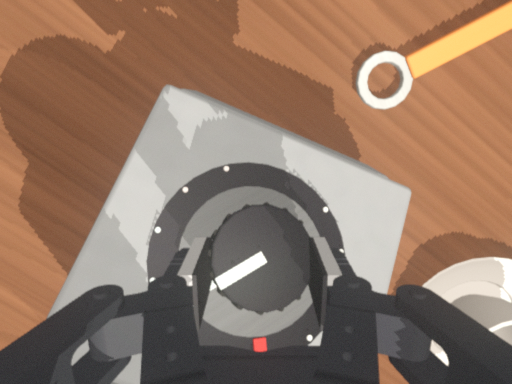

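```bash
cat >> dial.py <<'E'
def line(p,s,u,v,h=34):
    X=hit(p,np.array([u,v],float),h,s); d=X[1]-X[0]; return np.degrees(np.arctan2(d@GY,d@up)),X-(C+h*N)
E
python3 - <<'E'
from dial import *
s=status.read_state(); p=get_image('wrist'); print(line(p,s,(266,258),(213,285))[0]); 
import cv2
E
python3 -m handwheel '[{"delta_pos":[0,0,0],"yaw":0},{"delta_pos":[0,0,0],"yaw":0},{"delta_pos":[0,0,0],"yaw":0},{"delta_pos":[0,0,0],"yaw":0},{"delta_pos":[0,0,0],"yaw":0}]' 1
python3 - <<'E'
from dial import *
s=status.read_state(); p=get_image('wrist'); save(p,'w4.png'); angles(p,s); print(s['eef_pos'])
E
```

```text
-43.72649052617808
clock: 6.55
eef_pos: [616.3, -250.0, 145.1]
tool_rot: [3.141, -0.0, -2.488]
force: [0.2, -0.4, -0.2]
width: 85.4
gripper_force: 0.0
{'mark': (np.int64(128), np.float64(23.2), np.float64(42.4)), 'pointer_skirt': (np.int64(345), np.float64(-38.7), np.float64(31.7)), 'pointer_top': (np.int64(688), np.float64(-37.5), np.float64(13.7))} grip [ 616.19831569 -248.67609162  148.18653348]
[ 616.31575345 -250.03125627  145.10564306]
```

View pics/w4.png

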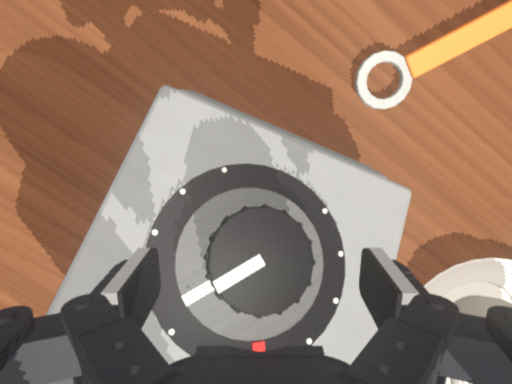

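```bash
python3 -m handwheel '[{"delta_pos":[0,0,0],"yaw":-0.12},{"delta_pos":[0,0,0],"yaw":-0.12},{"delta_pos":[0,0,0],"yaw":-0.12},{"delta_pos":[0,0,0],"yaw":-0.12},{"delta_pos":[0,0,0],"yaw":-0.12},{"delta_pos":[0,0,0],"yaw":-0.12},{"delta_pos":[0,0,0],"yaw":-0.12},{"delta_pos":[0,0,0],"yaw":0},{"delta_pos":[0,0,0],"yaw":0}]' 1
python3 -m handwheel '[{"delta_pos":[0,0,0],"yaw":0},{"delta_pos":[0,0,0],"yaw":0},{"delta_pos":[0,0,0],"yaw":0},{"delta_pos":[0,0,0],"yaw":0},{"delta_pos":[0,0,0],"yaw":0},{"delta_pos":[0,0,0],"yaw":0}]' -1
python3 -m handwheel '[{"delta_pos":[0,0,0],"yaw":0.1},{"delta_pos":[0,0,0],"yaw":0.1},{"delta_pos":[0,0,0],"yaw":0.1},{"delta_pos":[0,0,0],"yaw":0.1},{"delta_pos":[0,0,0],"yaw":0.1},{"delta_pos":[0,0,0],"yaw":0.1},{"delta_pos":[0,0,0],"yaw":0.1},{"delta_pos":[0,0,0],"yaw":0.1},{"delta_pos":[0,0,0],"yaw":0.05},{"delta_pos":[0,0,0],"yaw":0}]'
python3 -m handwheel '[{"delta_pos":[0,0,0],"yaw":0},{"delta_pos":[0,0,0],"yaw":0},{"delta_pos":[0,0,0],"yaw":0},{"delta_pos":[0,0,0],"yaw":0},{"delta_pos":[0,0,0],"yaw":0}]' 1
python3 - <<'E'
from dial import *
s=status.read_state(); p=get_image('wrist'); save(p,'w5.png'); angles(p,s); print(s['eef_pos'])
E
```

```text
clock: 7.35
eef_pos: [616.4, -249.8, 145.1]
tool_rot: [-3.141, -0.0, 2.958]
force: [-0.5, 0.3, 0.6]
width: 85.5
gripper_force: 0.0
clock: 7.85
eef_pos: [616.2, -250.6, 146.1]
tool_rot: [-3.141, 0.0, 2.955]
force: [-1.8, -0.2, 5.2]
width: 44.0
gripper_force: 59.1
clock: 8.68
eef_pos: [616.7, -250.5, 146.8]
tool_rot: [-3.14, 0.001, -2.477]
force: [-3.1, 1.5, 8.8]
width: 43.6
gripper_force: 77.4
clock: 9.1
eef_pos: [616.3, -249.9, 145.0]
tool_rot: [3.141, -0.0, -2.478]
force: [0.3, -0.8, 0.8]
width: 85.2
gripper_force: 0.0
{'mark': (np.int64(122), np.float64(23.3), np.float64(42.4)), 'pointer_skirt': (np.int64(353), np.float64(-8.1), np.float64(31.5)), 'pointer_top': (np.int64(695), np.float64(-11.0), np.float64(13.7))} grip [ 616.19831569 -248.67609162  148.18653348]
[ 616.27874339 -249.90732031  144.9825565 ]
```

```bash
python3 -m handwheel '[{"delta_pos":[0,0,0],"yaw":-0.12},{"delta_pos":[0,0,0],"yaw":-0.12},{"delta_pos":[0,0,0],"yaw":-0.12},{"delta_pos":[0,0,0],"yaw":-0.12},{"delta_pos":[0,0,0],"yaw":-0.12},{"delta_pos":[0,0,0],"yaw":-0.12},{"delta_pos":[0,0,0],"yaw":-0.13},{"delta_pos":[0,0,0],"yaw":0},{"delta_pos":[0,0,0],"yaw":0}]' 1
python3 -m handwheel '[{"delta_pos":[0,0,0],"yaw":-0.12},{"delta_pos":[0,0,0],"yaw":-0.12},{"delta_pos":[0,0,0],"yaw":-0.12},{"delta_pos":[0,0,0],"yaw":-0.12},{"delta_pos":[0,0,0],"yaw":-0.12},{"delta_pos":[0,0,0],"yaw":-0.12},{"delta_pos":[0,0,0],"yaw":-0.12},{"delta_pos":[0,0,0],"yaw":0},{"delta_pos":[0,0,0],"yaw":0}]' 1
python3 -m handwheel '[{"delta_pos":[0,0,0],"yaw":0},{"delta_pos":[0,0,0],"yaw":0},{"delta_pos":[0,0,0],"yaw":0},{"delta_pos":[0,0,0],"yaw":0},{"delta_pos":[0,0,0],"yaw":0},{"delta_pos":[0,0,0],"yaw":0}]' -1
python3 -m handwheel '[{"delta_pos":[0,0,0],"yaw":0.1},{"delta_pos":[0,0,0],"yaw":0.1},{"delta_pos":[0,0,0],"yaw":0.1},{"delta_pos":[0,0,0],"yaw":0.1},{"delta_pos":[0,0,0],"yaw":0.1},{"delta_pos":[0,0,0],"yaw":0.1},{"delta_pos":[0,0,0],"yaw":0.1},{"delta_pos":[0,0,0],"yaw":0.1},{"delta_pos":[0,0,0],"yaw":0.06},{"delta_pos":[0,0,0],"yaw":0}]'
python3 -m handwheel '[{"delta_pos":[0,0,0],"yaw":0},{"delta_pos":[0,0,0],"yaw":0},{"delta_pos":[0,0,0],"yaw":0},{"delta_pos":[0,0,0],"yaw":0},{"delta_pos":[0,0,0],"yaw":0}]' 1
python3 -m handwheel '[{"delta_pos":[-0.5,0,1.5],"yaw":0},{"delta_pos":[-1,0,3],"yaw":-0.1},{"delta_pos":[-2,0,3],"yaw":-0.1},{"delta_pos":[-2,0,1.5],"yaw":-0.1},{"delta_pos":[0,0,0],"yaw":-0.1},{"delta_pos":[0,0,0],"yaw":0},{"delta_pos":[0,0,0],"yaw":0},{"delta_pos":[0,0,0],"yaw":0}]' 1
python3 - <<'E'
from dial import *
s=status.read_state(); p=get_image('wrist'); save(p,'w6.png'); angles(p,s); print(s['eef_pos']); angles(get_image('top'))
E
```

```text
clock: 9.9
eef_pos: [616.4, -249.7, 145.1]
tool_rot: [-3.141, -0.0, 2.968]
force: [-0.0, -0.9, -0.1]
width: 85.6
gripper_force: 0.0
clock: 10.4
eef_pos: [616.2, -250.7, 146.1]
tool_rot: [-3.141, 0.0, 2.965]
force: [-1.6, -0.3, 6.1]
width: 44.4
gripper_force: 59.1
clock: 11.23
eef_pos: [616.7, -250.7, 146.8]
tool_rot: [-3.14, 0.001, -2.458]
force: [-3.3, 1.2, 8.5]
width: 44.1
gripper_force: 78.1
clock: 11.65
eef_pos: [616.3, -249.9, 145.0]
tool_rot: [3.141, -0.0, -2.458]
force: [0.2, -0.5, 0.1]
width: 85.5
gripper_force: 0.0
clock: 12.32
eef_pos: [561.6, -249.5, 235.2]
tool_rot: [3.141, 0.0, -2.855]
force: [0.3, -0.0, -1.2]
width: 85.1
gripper_force: 0.0
{'mark': (np.int64(125), np.float64(23.2), np.float64(47.4)), 'pointer_skirt': (np.int64(125), np.float64(21.1), np.float64(31.6)), 'pointer_top': (np.int64(221), np.float64(16.5), np.float64(13.5))} grip [ 616.19831569 -248.67609162  148.18653348]
[ 561.58742449 -249.50441398  235.21907411]
{'mark': (np.int64(16), np.float64(23.0), np.float64(46.4)), 'pointer_skirt': None, 'pointer_top': None} grip [ 616.19831569 -248.67609162  148.18653348]out of range: row 7 has -0.13, outside -0.125 to 0.125
```

View pics/w6.png

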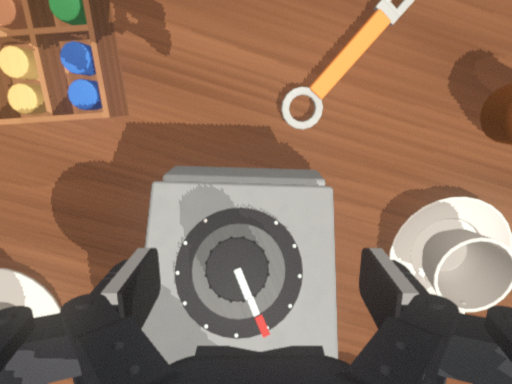

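```bash
python3 -m handwheel '[{"delta_pos":[-2.6,1.1,0],"yaw":-0.12},{"delta_pos":[-2.6,1.1,0],"yaw":-0.12},{"delta_pos":[-2.6,1.1,0],"yaw":-0.12},{"delta_pos":[-2.6,1.1,-1.5],"yaw":-0.12},{"delta_pos":[-2.6,1.1,-3],"yaw":-0.12},{"delta_pos":[-2.6,1.1,-3],"yaw":-0.12},{"delta_pos":[0,0,-4],"yaw":0},{"delta_pos":[0,0,-3],"yaw":0},{"delta_pos":[0,0,0],"yaw":0},{"delta_pos":[0,0,0],"yaw":0}]' 1
python3 - <<'E'
from h import *
s=status.read_state(); print(s['qpos'].round(2),s['tool_rot']); p=get_image('wrist'); save(p,'w7.png'); w=cloud(p,s); c=cv2.cvtColor(p['color'],cv2.COLOR_RGB2HSV).astype(int)
o=(c[...,1]>170)&(c[...,2]>150)&(c[...,0]>12)&(c[...,0]<30)&(w[...,2]>4)&(abs(w[...,0]-428)<70)&(abs(w[...,1]+194)<70); P=w[o]; r=cv2.minAreaRect(P[:,:2].astype(np.float32)); print(len(P),r,P.mean(0))
r=w[(c[...,1]<60)&(w[...,2]>6)&(w[...,2]<15)&(abs(w[...,0]-490)<30)&(abs(w[...,1]+223)<30)]; print(len(r),cv2.minEnclosingCircle(r[:,:2].astype(np.float32)) if len(r) else 0)
E
```

```text
clock: 13.25
eef_pos: [404.6, -183.6, 89.2]
tool_rot: [-3.142, -0.004, 2.706]
force: [1.0, -0.5, 0.7]
width: 85.7
gripper_force: 0.0
[ 0.29  0.6   0.1   2.2  -0.16  0.35  1.66] [-3.14156874 -0.00400963  2.7056249 ]
0 ((0.0, 0.0), (0.0, 0.0), 0.0) [nan nan nan]
1328 ((490.1323547363281, -222.3566131591797), 22.124799728393555)<stdin>:3: RuntimeWarning: Mean of empty slice.
  ret = um.true_divide(
```

View pics/w7.png

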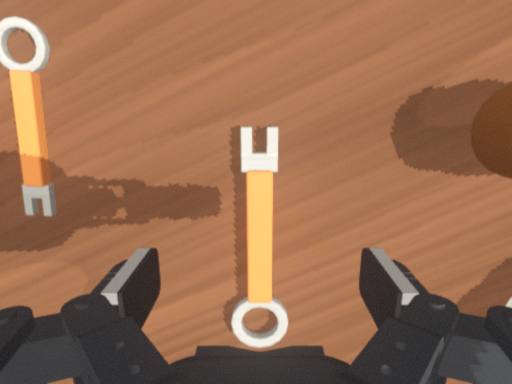

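```bash
python3 -m handwheel '[{"delta_pos":[0,0,-3],"yaw":0},{"delta_pos":[0,0,-3],"yaw":0},{"delta_pos":[0,0,-1.5],"yaw":0},{"delta_pos":[0,0,-1],"yaw":0},{"delta_pos":[0,0,0],"yaw":0},{"delta_pos":[0,0,0],"yaw":0}]' 1
python3 -m handwheel '[{"delta_pos":[0,0,0],"yaw":0},{"delta_pos":[0,0,0],"yaw":0},{"delta_pos":[0,0,0],"yaw":0},{"delta_pos":[0,0,0],"yaw":0},{"delta_pos":[0,0,0],"yaw":0},{"delta_pos":[0,0,0],"yaw":0},{"delta_pos":[0,0,0],"yaw":0},{"delta_pos":[0,0,0],"yaw":0}]' -1
python3 -c "
from h import *; s=status.read_state(); print(s['qpos'].round(2),s['eef_pos'],s['width'])"
```

```text
clock: 13.8
eef_pos: [406.3, -181.1, 24.9]
tool_rot: [3.133, -0.004, 2.705]
force: [-0.3, -0.2, 0.8]
width: 85.6
gripper_force: 0.0
clock: 14.47
eef_pos: [404.8, -180.9, 23.6]
tool_rot: [3.134, -0.007, 2.705]
force: [-0.0, 0.4, -0.5]
width: -0.4
gripper_force: 0.0
[ 0.22  0.75  0.21  2.23 -0.71  0.23  2.21] [ 404.77256919 -180.89809203   23.60535627] -0.41335030558347247
```

```bash
python3 -m handwheel '[{"delta_pos":[0,0,2],"yaw":0},{"delta_pos":[0.4,-0.2,1],"yaw":0},{"delta_pos":[0.9,-0.5,0],"yaw":0},{"delta_pos":[0.9,-0.5,0],"yaw":0},{"delta_pos":[0.9,-0.4,0],"yaw":0},{"delta_pos":[0,0,0],"yaw":0},{"delta_pos":[0,0,0],"yaw":0}]' 1
python3 -c "
from h import *; s=status.read_state(); print(s['qpos'].round(2),s['eef_pos'],s['width'])"
```

```text
clock: 15.05
eef_pos: [435.7, -196.8, 53.5]
tool_rot: [3.134, -0.007, 2.705]
force: [0.8, 0.6, 0.2]
width: 83.1
gripper_force: 0.0
[ 0.14  0.73  0.34  2.13 -0.65  0.4   2.15] [ 435.70975198 -196.76418274   53.46640233] 83.06243822485371
```

```bash
python3 -m handwheel '[{"delta_pos":[0,0,-1.5],"yaw":0},{"delta_pos":[0,0,-1.5],"yaw":0},{"delta_pos":[0,0,-1.0],"yaw":0},{"delta_pos":[0,0,-0.8],"yaw":0},{"delta_pos":[0,0,0],"yaw":0},{"delta_pos":[0,0,0],"yaw":0}]' 1
python3 -c "
from h import *; s=status.read_state(); print(s['qpos'].round(2),s['eef_pos'],s['width'])"
```

```text
clock: 15.55
eef_pos: [435.2, -196.9, 5.4]
tool_rot: [3.134, -0.008, 2.704]
force: [0.3, -0.0, -0.4]
width: 85.6
gripper_force: 0.0
[ 0.21  0.81  0.24  2.14 -0.72  0.28  2.21] [ 435.17446682 -196.85507311    5.38997224] 85.56708394617765
```

```bash
python3 -m handwheel '[{"delta_pos":[0,0,0],"yaw":0},{"delta_pos":[0,0,0],"yaw":0},{"delta_pos":[0,0,0],"yaw":0},{"delta_pos":[0,0,0],"yaw":0},{"delta_pos":[0,0,0],"yaw":0},{"delta_pos":[0,0,0],"yaw":0},{"delta_pos":[0,0,0],"yaw":0},{"delta_pos":[0,0,0],"yaw":0}]' -1
python3 -m handwheel '[{"delta_pos":[0,0,1],"yaw":0},{"delta_pos":[0,0,2],"yaw":0},{"delta_pos":[0,0,3],"yaw":0},{"delta_pos":[0,0,3],"yaw":0},{"delta_pos":[0,0,3],"yaw":0},{"delta_pos":[0,0,3],"yaw":0},{"delta_pos":[0,0,3],"yaw":0},{"delta_pos":[0,0,3],"yaw":0}]'
python3 -c "
from h import *; s=status.read_state(); print(s['qpos'].round(2),s['eef_pos'],s['width'])"
```

```text
clock: 16.22
eef_pos: [436.0, -196.9, 6.1]
tool_rot: [3.134, -0.006, 2.705]
force: [-0.8, 0.1, 5.3]
width: 15.8
gripper_force: 58.9
clock: 16.88
eef_pos: [435.2, -196.6, 217.1]
tool_rot: [3.134, -0.007, 2.705]
force: [-0.1, -0.0, -1.0]
width: 15.5
gripper_force: 58.9
[-0.08  0.48  0.65  2.01 -0.41  0.79  1.95] [ 435.21961408 -196.58078906  217.05666074] 15.549704383849932
```

```bash
python3 -m handwheel '[{"delta_pos":[0.9,3.4,1.1],"yaw":0.031},{"delta_pos":[0.9,3.4,1.1],"yaw":0.031},{"delta_pos":[0.9,3.4,1.1],"yaw":0.031},{"delta_pos":[0.9,3.4,1.1],"yaw":0.031},{"delta_pos":[0.9,3.4,1.1],"yaw":0.031},{"delta_pos":[0.9,3.4,1.1],"yaw":0.031},{"delta_pos":[0.9,3.4,0.8],"yaw":0.031}]'
python3 -m handwheel '[{"delta_pos":[0.9,3.4,0],"yaw":0.031},{"delta_pos":[0.9,3.4,0],"yaw":0.031},{"delta_pos":[0.9,3.4,0],"yaw":0.031},{"delta_pos":[0.9,3.4,0],"yaw":0.031},{"delta_pos":[0.7,3.4,0],"yaw":0.031},{"delta_pos":[0.5,2.4,0],"yaw":0.031},{"delta_pos":[0,1.2,0],"yaw":0.031},{"delta_pos":[0,0,0],"yaw":0},{"delta_pos":[0,0,0],"yaw":0},{"delta_pos":[0,0,0],"yaw":0}]'
cat > ring.py <<'E'
from h import *
s=status.read_state(); print(s['qpos'].round(2),s['eef_pos'],s['tool_rot'])
import sys
for n in ['scene','top','wrist']:
    p=get_image(n); save(p,sys.argv[1]+n+'.png'); w=cloud(p,s); c=cv2.cvtColor(p['color'],cv2.COLOR_RGB2HSV).astype(int)
    e=s['eef_pos']+np.array([60,0,1])
    m=(c[...,1]<70)&(abs(w[...,0]-e[0])<32)&(abs(w[...,1]-e[1])<32)&(abs(w[...,2]-e[2])<14)
    P=w[m]; print(n,len(P),(cv2.minEnclosingCircle(P[:,:2].astype(np.float32)),P.mean(0).round(1)) if len(P)>5 else '')
    b=(c[...,0]>20)&(c[...,0]<33)&(c[...,1]>130)&(w[...,2]>236)&(w[...,2]<262)&(abs(w[...,0]-622)<22)&(abs(w[...,1]-283)<15)
    P=w[b]; print('  tip',len(P),P.mean(0).round(1) if len(P) else '',P.max(0).round(1) if len(P) else '')
E
python3 ring.py r1
```

```text
clock: 17.47
eef_pos: [498.8, 42.9, 290.6]
tool_rot: [3.133, -0.006, 2.923]
force: [0.8, -0.9, -1.6]
width: 15.8
gripper_force: 59.0
clock: 18.3
eef_pos: [546.7, 244.3, 289.8]
tool_rot: [3.135, -0.007, 3.135]
force: [0.1, 0.1, -0.8]
width: 16.0
gripper_force: 58.9
[-0.8   0.55  0.55  1.6  -0.32  1.09  1.4 ] [546.7409142  244.28229834 289.79522714] [ 3.13549539 -0.00659654  3.13514487]
scene 180 (((607.1631469726562, 243.2933807373047), 22.334482192993164), array([608.4, 243.1, 293.5]))
  tip 22 [627.6 284.8 246.4] [634.6 287.6 256. ]
top 88 (((605.6866455078125, 243.06593322753906), 22.284399032592773), array([609.7, 237.2, 293.6]))
  tip 0  
wrist 567 (((591.11376953125, 245.03033447265625), 14.293362617492676), array([591.1, 245.1, 294.4]))
  tip 0
```

```bash
python3 -m handwheel '[{"delta_pos":[0.7,2.0,0],"yaw":0},{"delta_pos":[0.7,1.5,0],"yaw":0},{"delta_pos":[0,0.55,0],"yaw":0},{"delta_pos":[0,0,0],"yaw":0},{"delta_pos":[0,0,0],"yaw":0},{"delta_pos":[0,0,0],"yaw":0}]'
python3 ring.py r2
```

```text
clock: 18.95
eef_pos: [560.6, 285.8, 289.7]
tool_rot: [3.135, -0.007, 3.137]
force: [-0.0, -1.3, -1.1]
width: 15.8
gripper_force: 58.9
[-0.83  0.59  0.54  1.51 -0.33  1.13  1.35] [560.63570851 285.8196082  289.74807434] [ 3.13491662 -0.00669469  3.13692716]
scene 173 (((620.7708129882812, 285.4808349609375), 21.71155548095703), array([622.3, 285.6, 293.7]))
  tip 23 [628.5 284.9 246.5] [635.  287.6 257.5]
top 98 (((620.675048828125, 284.010498046875), 22.124919891357422), array([623.7, 280.7, 293.4]))
  tip 0  
wrist 566 (((604.8427734375, 286.6270446777344), 14.270313262939453), array([605. , 286.7, 294.3]))
  tip 0
```

```bash
python3 -m handwheel '[{"delta_pos":[0.05,-0.1,-1.0],"yaw":0},{"delta_pos":[0,0,-1.2],"yaw":0},{"delta_pos":[0.2,0,-1.0],"yaw":0},{"delta_pos":[0.5,0,-1.0],"yaw":0},{"delta_pos":[0.5,0,-0.8],"yaw":0},{"delta_pos":[0,0,0],"yaw":0},{"delta_pos":[0,0,0],"yaw":0}]'
python3 - <<'E'
from h import *
a=get_image('scene')['color'][265:365,310:420]; b=get_image('top')['color'][95:185,90:200]
r=lambda x:cv2.resize(x[...,::-1],(400,400),interpolation=cv2.INTER_CUBIC)
cv2.imwrite('pics/c2.png',np.hstack([r(a),r(b)]))
E
```

```text
clock: 19.68
eef_pos: [573.6, 286.2, 238.9]
tool_rot: [3.135, -0.007, 3.138]
force: [0.6, 0.5, -0.2]
width: 15.8
gripper_force: 58.9
```

View pics/c2.png

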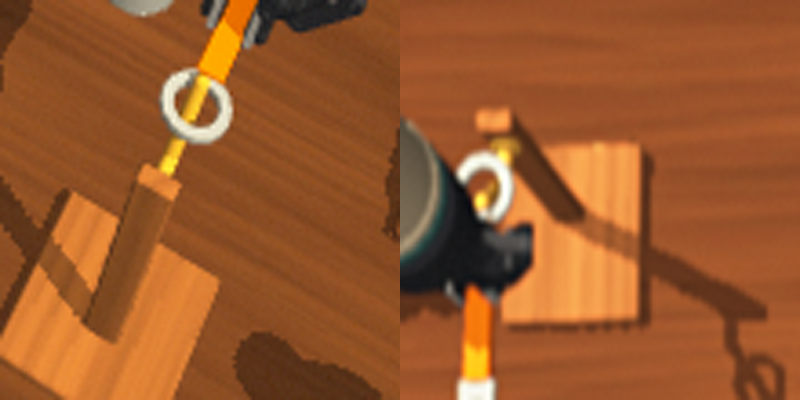

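```bash
python3 -m handwheel '[{"delta_pos":[0.4,-0.05,-0.9],"yaw":0},{"delta_pos":[0.3,-0.05,-0.9],"yaw":0},{"delta_pos":[0.3,0,-0.8],"yaw":0},{"delta_pos":[0,0,-0.4],"yaw":0},{"delta_pos":[0,0,0],"yaw":0},{"delta_pos":[0,0,0],"yaw":0}]'
python3 ring.py r3
```

```text
clock: 20.28
eef_pos: [583.8, 285.4, 209.8]
tool_rot: [3.134, -0.006, 3.138]
force: [-0.1, -0.7, 2.6]
width: 16.0
gripper_force: 59.2
[-0.78  0.7   0.5   1.55 -0.39  0.99  1.4 ] [583.75792434 285.41392226 209.83409653] [ 3.13395531 -0.00563885  3.13843318]
scene 146 (((644.5914306640625, 284.725341796875), 21.511892318725586), array([647.5, 285.7, 215.1]))
  tip 28 [627.6 285.2 245.9] [635.5 287.9 254.7]
top 78 (((645.8776245117188, 282.7503662109375), 22.03425407409668), array([648. , 278.8, 214.4]))
  tip 0  
wrist 550 (((628.092529296875, 286.28668212890625), 14.243997573852539), array([628. , 286.3, 215. ]))
  tip 0
```

```bash
python3 -m handwheel '[{"delta_pos":[0,0,-0.4],"yaw":0},{"delta_pos":[0,0,-0.4],"yaw":0},{"delta_pos":[0,0,0],"yaw":0}]'
python3 -m handwheel '[{"delta_pos":[0,0,0],"yaw":0},{"delta_pos":[0,0,0],"yaw":0},{"delta_pos":[0,0,0],"yaw":0},{"delta_pos":[0,0,0],"yaw":0},{"delta_pos":[0,0,0],"yaw":0},{"delta_pos":[0,0,0],"yaw":0},{"delta_pos":[0,0,0],"yaw":0},{"delta_pos":[0,0,0],"yaw":0},{"delta_pos":[0,0,0],"yaw":0},{"delta_pos":[0,0,0],"yaw":0}]' 1
python3 - <<'E'
from h import *
a=get_image('scene')['color'][265:375,310:420]; b=get_image('top')['color'][95:185,90:200]
r=lambda x:cv2.resize(x[...,::-1],(400,400),interpolation=cv2.INTER_CUBIC)
cv2.imwrite('pics/c3.png',np.hstack([r(a),r(b)]))
E
```

```text
clock: 20.68
eef_pos: [584.2, 286.1, 202.1]
tool_rot: [3.133, -0.004, 3.139]
force: [-0.1, 0.3, 5.9]
width: 16.0
gripper_force: 59.9
clock: 21.52
eef_pos: [583.3, 285.6, 201.6]
tool_rot: [3.134, -0.006, 3.139]
force: [0.5, -0.2, -0.2]
width: 85.2
gripper_force: 0.0
```

View pics/c3.png

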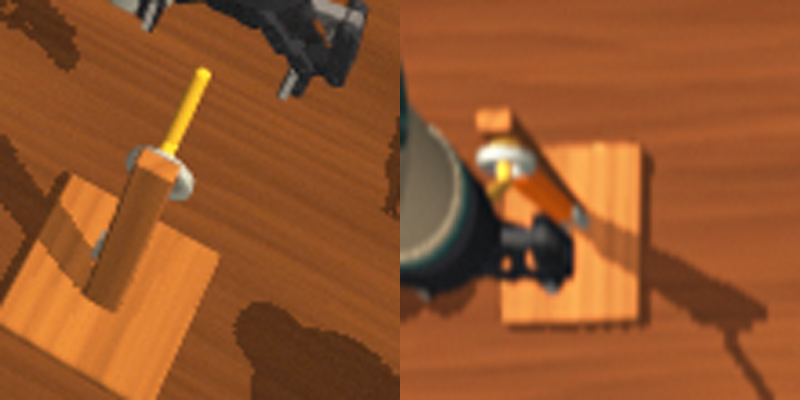

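```bash
python3 -m handwheel '[{"delta_pos":[-1.5,0,0],"yaw":0},{"delta_pos":[-2,0,1],"yaw":0},{"delta_pos":[-2,0,2],"yaw":0},{"delta_pos":[-2,0,2],"yaw":0},{"delta_pos":[0,0,2],"yaw":0},{"delta_pos":[0,0,0],"yaw":0},{"delta_pos":[0,0,0],"yaw":0},{"delta_pos":[0,0,0],"yaw":0},{"delta_pos":[0,0,0],"yaw":0},{"delta_pos":[0,0,0],"yaw":0}]' 1
cat > chk.py <<'E'
from dial import *
for n in('top','scene'):
    p=get_image(n); w=cloud(p); c=cv2.cvtColor(p['color'],cv2.COLOR_RGB2HSV).astype(int)
    near=(abs(w[...,0]-650)<45)&(abs(w[...,1]-283)<50)
    k=near&(c[...,1]<70)&(w[...,2]>160)&(w[...,2]<240); print(n,'ring',k.sum(),w[k].mean(0).round(1),w[k].min(0).round(),w[k].max(0).round())
    k=near&(c[...,1]>200)&(c[...,0]<16)&(w[...,2]>60)&(w[...,2]<190)&(w[...,0]<668); print(' handle',k.sum(),w[k].mean(0).round(1) if k.any() else '')
    angles(p)
    for o in('sugar_jar','milk_jug','saucer','cup'): print(o,[b['rect'] for b in models.boxes_of(p,o)[:1]])
E
python3 chk.py
```

```text
clock: 22.45
eef_pos: [508.1, 285.2, 270.5]
tool_rot: [3.135, -0.008, 3.138]
force: [-0.4, -0.2, -0.3]
width: 85.2
gripper_force: 0.0
top ring 65 [664.6 282.6 201.3] [660. 265. 168.] [676. 302. 214.]
 handle 69 [660.  280.8 129.8]
{'mark': (np.int64(15), np.float64(23.1), np.float64(46.9)), 'pointer_skirt': (np.int64(11), np.float64(19.5), np.float64(30.9)), 'pointer_top': (np.int64(16), np.float64(12.1), np.float64(12.7))} grip [ 616.19831569 -248.67609162  148.18653348]
sugar_jar [[298.1, 134.3, 323.6, 160.7]]
milk_jug [[150.5, 210.0, 180.6, 238.8]]
saucer [[203.2, 143.7, 253.9, 191.0]]
cup [[213.6, 149.4, 243.4, 179.4]]
scene ring 50 [667.1 294.  198.4] [662. 266. 176.] [671. 307. 215.]
 handle 0 
{'mark': (np.int64(10), np.float64(22.9), np.float64(46.9)), 'pointer_skirt': (np.int64(2), np.float64(22.2), np.float64(30.2)), 'pointer_top': (np.int64(2), np.float64(21.4), np.float64(14.0))} grip [ 616.19831569 -248.67609162  148.18653348]
sugar_jar [[274.5, 212.7, 297.3, 242.0]]
milk_jug [[327.1, 235.2, 364.3, 268.9]]
saucer []
cup [[245.5, 248.9, 272.4, 282.8]]
```

```bash
python3 -m handwheel '[{"delta_pos":[0,0,0],"yaw":0},{"delta_pos":[0,0,0],"yaw":0},{"delta_pos":[0,0,0],"yaw":0},{"delta_pos":[0,0,0],"yaw":0},{"delta_pos":[0,0,0],"yaw":0},{"delta_pos":[0,0,0],"yaw":0},{"delta_pos":[0,0,0],"yaw":0},{"delta_pos":[0,0,0],"yaw":0},{"delta_pos":[0,0,0],"yaw":0},{"delta_pos":[0,0,0],"yaw":0}]' 1
python3 chk.py | grep -E 'ring|handle'; python3 -c "
from cell import ctrl; print(ctrl.finish_job())"
```

```text
clock: 23.78
eef_pos: [508.3, 285.6, 271.6]
tool_rot: [3.134, -0.006, 3.139]
force: [0.4, -0.2, -0.4]
width: 85.5
gripper_force: 0.0
top ring 65 [664.9 282.4 200.8] [659. 265. 173.] [676. 304. 214.]
 handle 70 [660.  279.1 130.3]
scene ring 50 [667.6 293.8 198.9] [663. 265. 178.] [671. 307. 214.]
 handle 0 
the job is handed in; nothing more can be done
None
```

I handed the job in at about 24 s without seeing a verdict: the dial pointer stands about 2° (1.4 mm) from the red mark, the orange burr key hangs still by its ring on the brass peg, and the gripper had no contact with the cup, saucer, milk jug or sugar jar.

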